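# Make up a dip-test kit and a timed-collection kit

## Robot

A 7-joint arm with a two-finger parallel gripper is mounted at the origin on a cart in front of the work surface, level with it; the furniture and walls round the work are solid. World frame = base frame: x ahead of the robot, y to its left, z up, the work surface at z = 0. Lengths are in mm, angles in rad, forces in N, time in s.
With the tool pointing down it reaches from about 400 to 875 mm from the base axis. Payload 4.4 kg.
Tool frame: the origin (TCP) lies midway between the tips of the shut fingers; the grasp point (between the pads) lies robot.grip_point_offset behind it (robot.grip_point_offset is the distance from the TCP to the grasp point, in mm); z points along the fingers, y is the line along which they close (so a half turn about z gives the same grasp; the last joint's range is limited). The gripper opens to 85 mm and grips with 20 to 120 N. Pads are 22 mm wide; open, the fingers measure 114 mm over their backs; the gripper's body (76 mm by 85 mm) begins 54 mm behind the grasp point. The pads swing forward as they close: fully open they stand 13 mm farther back than shut.
Start: joints at [-1.205, 0.628, 0.038, 1.517, -0.027, 0.996, -0.02], TCP at [272.008, 590.364, 231.313] pointing down, gripper open.
Joint ranges: [-3.06, 3.06], [-0.37, 2.12], [-1.25, 1.32], [0.18, 2.47], [-1.1, 4.24], [0.23, 1.98], [-2.94, 2.94]. Speed limits (rad/s): [2.57, 2.57, 3.14, 3.14, 3.14, 3.14, 3.14].

## Interface

Orientations are given as a unit quaternion [x, y, z, w].
In Python, from rig import robot gives the robot as it stands.
- The arm moves only by the tool apply_moves, never from a script. Its argument "deltas" is a list of rows, each a list of 4 numbers: the shift along the world's x, y, z in units of 0.1 m (1.0 is 0.1 m), then the turn about the world's z in units of 60 degrees (1.0 is 60 degrees). In form: [[dx, dy, dz, twist], ...]. A call has 1 to 8 rows; each row is the pose to reach, as a shift and turn from the pose commanded when the call began; what a row does not reach only later rows make up. A row lasts 1/10 s, in which the tool goes at most 50 mm and 8.59 degrees, less where a joint would pass 70% of its speed; a pose out of reach is approached as far as the arm can. A call with a number of a shift or a turn outside -1 to 1 is refused whole. A call with a gripper value outside its range is refused whole. "hand" is the opening, from 0 (shut) to 1 (fully open), set as the call begins (left out, the last holds). The fingers move at their own pace and stop on an object; "grip_force" is the grip in N (left out, the last holds). Time passes only in rows, so rows that repeat a pose let the fingers close. It gives the time, the measured TCP pose, the force, the opening and the grip force at its end, in the units of the state.
- robot.sense(): the state, without advancing time (a new reading comes with each control period).
- robot.read_camera(name): name is "scene" or "side" or "wrist"; returns the picture (400x640x3 uint8, red, green, blue); there is no depth.
- robot.camera_model(name): a dict with "fx", "fy", "cx", "cy" (pixels), "k1" (the pictures are not rectified: a ray, as slopes to the right and down, at radius r is drawn at 1 + k1 r^2 times it, then the intrinsics apply), "R" (3x3) and "t" (3): a world point X has camera coordinates R X + t. Camera axes: x right, y down, z forward; pixel columns grow to the right and rows downward; lengths in mm; the calibration is good to about 2 mm. A picture is of the moment at which its call begins: read the wrist's pose just before it. camera_model takes no time and is no camera call; for the wrist camera it gives the pose at the moment of the call.
- robot.hand_in(): hands the job in; it is judged then, once.
The state is a dict: "time": time; "qpos": joint angles; "qd": joint speeds; "tau": joint torques, N m; "tcp_pos": TCP position; "tool_rot": TCP orientation; "wrist_force": force on the tool from outside, world axes, zero at the start; "moment": the same for the moment, N m; "gripper_width": finger opening in mm; "finger_force": force on a finger pad.
Only numpy, scipy, OpenCV 4.12 (cv2) and the standard library are available. Lean on these libraries where they do the work, as an engineer would, in place of code of your own. Each camera call takes 0.05 s, during which the arm holds its last target. There are 200 camera calls.

## Task

Make up two kits from the stock standing in the middle of the worktop: a specimen cup and the strip bottle go in the tray with two round wells, and the other specimen cup and the timer go in the tray with one round and one rectangular well (the cups are alike, so either will do). Stand each thing upright and fully down in its own well: a cup in the larger round well, the bottle in the smaller round one, the timer in the rectangular one. Leave the pill vial where it stands, as it belongs to neither kit.

Things in the scene. Friction and masses are not known exactly. Their poses are not given: they have to be found in the camera images.
- cup_a: specimen cup with a screwed-on lid, one of two alike: translucent slightly tapered body 58 mm across at its widest under the lid, orange lid 64 mm across from 56 to 68 mm up, 68 mm tall in all, 30 g; stands upright in the stock. Grip it round the lid. Origin: centre of the underside, z up
- cup_b: specimen cup with a screwed-on lid, one of two alike: translucent slightly tapered body 58 mm across at its widest under the lid, orange lid 64 mm across from 56 to 68 mm up, 68 mm tall in all, 30 g; stands upright in the stock. Grip it round the lid. Origin: centre of the underside, z up
- strip_bottle: test strip bottle: upright round white bottle with a printed band and a blue cap, 42 mm diameter, 98 mm tall, 50 g, the tallest thing in the stock; grip it round the body. Origin: centre of the underside, z up
- timer: small white lab timer with a display on its front, standing upright: 64 mm wide (its y), 33 mm deep (its x), 62 mm tall, 70 g; display faces its -x. Grip it across its two 64 mm-apart sides. Origin: centre of the underside, z up. In its well it may face either way
- pill_vial: plain white pill vial, 34 mm diameter, 72 mm tall, standing among the stock; must stay where it is. Origin: centre of the underside, z up
- dip_tray_cup_well (a point): 80 mm round cup well of the dip-test tray, the tray with two round wells: centre of the floor of this well, 6 mm above the worktop, 10 mm below the insert's top; x along the tray's length, y across it, z up. Tray: white rim, flat grey insert, 214 x 120 mm, top 16 mm above the worktop, fixed; long side roughly along world x, the other well on its middle line 100 mm away in +x.
- dip_tray_bottle_well (a point): 60 mm round strip bottle well of the dip-test tray, the tray with two round wells: centre of the floor of this well, 6 mm above the worktop, 10 mm below the insert's top; x along the tray's length, y across it, z up
- timed_tray_cup_well (a point): 80 mm round cup well of the timed tray, the tray with a rectangular well: centre of the floor of this well, 6 mm above the worktop, 10 mm below the insert's top; x along the tray's length, y across it, z up. Tray: white rim, flat grey insert, 214 x 120 mm, top 16 mm above the worktop, fixed; long side roughly along world x, the other well on its middle line 100 mm away in +x.
- timed_tray_timer_well (a point): rectangular timer well of the timed tray, 54 mm along x and 86 mm along y: centre of the floor of this well, 6 mm above the worktop, 10 mm below the insert's top; x along the tray's length, y across it, z up
Not all that is in view belongs to the job. What is shaped like the strip_bottle but green or pink is not meant.

How it is judged:
By the outcome, as a careful person would: the job done as asked, in the order asked, and still so for the second after the job is handed in, with the robot touching nothing.
It also fails if it takes over 93 s, if anything falls off the work surface, if the arm or the gripper's body presses on something with over 40 N, if the wrist force passes 120 N, or if a joint passes its speed limit or range.

## Working session

There is one attempt and no reset: what is moved stays moved. The work goes in short steps, Python scripts to look and compute and a tool call to move; the robot and the scene stay as the last step left them, time stands still between calls to the robot, and variables do not carry over. Pictures are saved under pics/ and viewed, at most 14 in all, crops included, and the job is handed in when it is done.

Besides the shell and the picture viewer there is one more tool, called after "Emit:" in YAML: its name, and indented under it one key for each argument. apply_moves: Moves the arm, as the interface text tells. Shifts and turns lie within -1 to 1; 1 stands for 0.1 m of shift or 60 degrees of turn. Its arguments: {"type":"object","properties":{"deltas":{"type":"array"},"hand":{"type":"number"},"grip_force":{"type":"number"}},"required":["deltas"]}

```bash
mkdir -p pics; cat > h.py <<'E'
import numpy as np, cv2
from rig import robot
def snap(n,f):
    m=robot.camera_model(n); im=robot.read_camera(n); np.savez('pics/'+f,im=im,**{k:np.array(v) for k,v in m.items()})
    cv2.imwrite(f'pics/{f}.png',im[:,:,::-1]); return im,m
def load(f):
    d=np.load(f'pics/{f}.npz'); return d['im'],{k:d[k] for k in d.files if k!='im'}
def ray(m,p):
    K=np.array([[m['fx'],0,m['cx']],[0,m['fy'],m['cy']],[0,0,1.]])
    d=np.array([(p[0]-m['cx'])/m['fx'],(p[1]-m['cy'])/m['fy']]); u=d.copy()
    for _ in range(20): u=d/(1+m['k1']*(u@u))
    R=np.array(m['R']); t=np.array(m['t'])
    return -R.T@t, R.T@np.array([u[0],u[1],1])
def onz(m,p,z):
    o,d=ray(m,p); return o+d*(z-o[2])/d[2]
def proj(m,X):
    c=np.array(m['R'])@np.array(X,float)+np.array(m['t']); u=c[:2]/c[2]; u=u*(1+m['k1']*(u@u))
    return u*[m['fx'],m['fy']]+[m['cx'],m['cy']]
E
python3 - <<'E'
from h import *
for n in('scene','side','wrist'):
    im,m=snap(n,n+'0'); print(n,-np.array(m['R']).T@np.array(m['t']),m['fx'])
s=robot.sense();print(s,robot.grip_point_offset)
E
```

```text
scene [ 144.45326862 -604.59824556  686.31812049] 388.68495452783264
side [ -25.6746088  -704.53234332  548.44551384] 493.1157691155151
wrist [202.59298776 622.45054797 373.70156934] 345.4964801979747
{'time': 0.15, 'qpos': array([-1.20480059,  0.62911647,  0.03844382,  1.51810753, -0.02700136,
        0.99626518, -0.02000391]), 'qd': array([-0.00080597, -0.0026687 , -0.0016984 , -0.00304355,  0.00100502,
       -0.00101337,  0.00128252]), 'tau': array([ 2.47469558e-03, -5.63793969e+01,  1.22803062e+00, -1.93647999e+01,
        1.11573521e-02,  7.48158811e-03, -2.32710175e-05]), 'tcp_pos': array([271.8070172 , 589.95212159, 230.62122772]), 'tool_rot': array([ 2.14224611e-01,  9.76784183e-01, -6.73539733e-04, -1.47559585e-04]), 'wrist_force': array([ 0.08333836, -0.19892009, -0.22148285]), 'moment': array([-0.0337577 , -0.00610633, -0.02881856]), 'finger_force': 0.0, 'gripper_width': 85.22656943191659} 18.700000000000003
```

View pics/scene0.png

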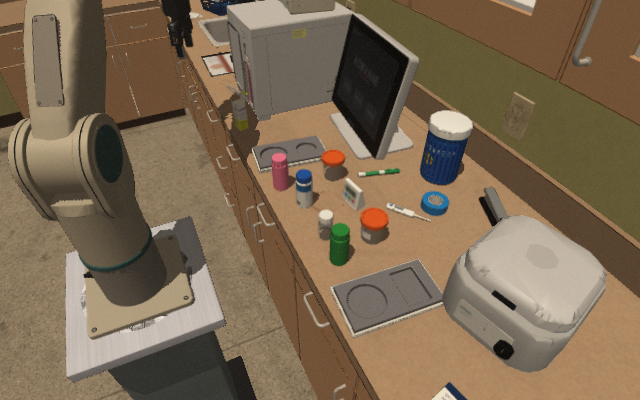

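View pics/side0.png

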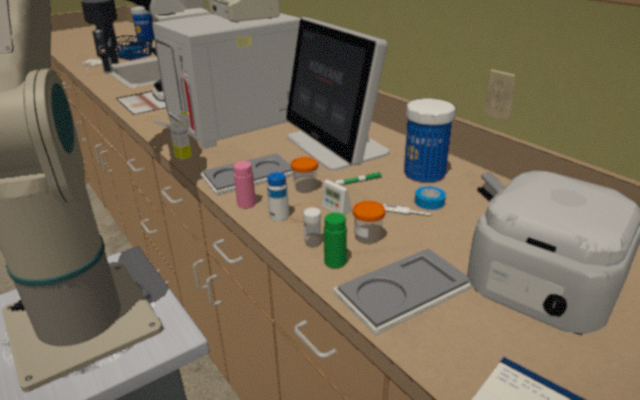

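Scene and side views: pink bottle (280,170), blue-capped bottle (304,188), green (340,245) and vial (326,225) on the near side. The cups are at (333,163) and (374,224), the timer at (352,194), the dip tray far at (290,152) and the timed tray near at (387,295).

```bash
python3 - <<'E'
from h import *
a,ma=load('scene0');b,mb=load('side0')
def top(n,pa,pb,z):
    print(n,onz(ma,pa,z)[:2].round(),onz(mb,pb,z)[:2].round())
top('cupfar',(333,157),(304.5,164),68);top('cupnear',(374,218),(369,211),68)
top('bottle',(304,174),(277,178),98);top('pink',(280,158),(244,167),98);top('green',(340,230),(336,219),98)
top('vial',(326,214),(312,212),72);top('timer',(350,184),(335,184),62)
top('timed cupwell',(367,302),(377,296),16);top('timed rect',(410,286),(426,275),16)
top('dip cupw',(273,155),(228,178),16);top('dip botw',(303,150),(270,169),16)
E
```

```text
cupfar [541. 143.] [539. 140.]
cupnear [ 520. -102.] [ 517. -107.]
bottle [427.  74.] [422.  68.]
pink [398. 160.] [394. 155.]
green [ 420. -126.] [ 420. -129.]
vial [426. -48.] [426. -49.]
timer [532.  31.] [540.  29.]
timed cupwell [ 416. -257.] [ 408. -254.]
timed rect [ 516. -263.] [ 511. -265.]
dip cupw [420. 289.] [411. 282.]
dip botw [509. 275.] [516. 261.]
```

View pics/wrist0.png

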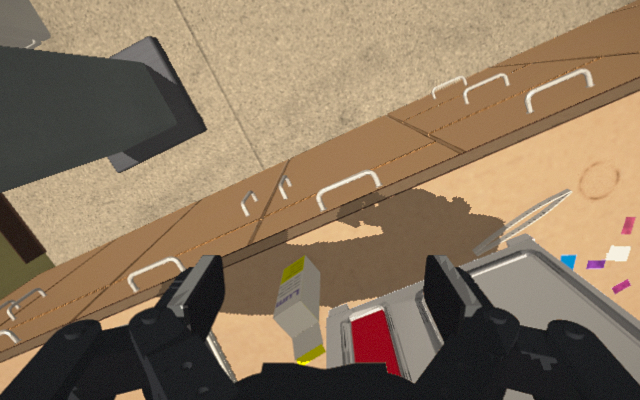

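```bash
python3 - <<'E'
from h import *
a,ma=load('scene0');w,mw=load('wrist0')
for n,p,z in [('inst corner',(263,115),0),('instr left low',(248,108),0),('ybox',(240,130),0),('tray far L',(253,152),16),('inst top corner',(233,42),300),('monitor base',(385,155),0)]: print(n,onz(ma,p,z).round())
for n,p in [('ybox bot',(310,350)),('inst',(330,315)),('inst2',(540,245))]: print(n,onz(mw,p,0).round(),onz(mw,p,50).round())
E
```

```text
inst corner [476. 546.   0.]
instr left low [444. 615.   0.]
ybox [377. 487.   0.]
tray far L [371. 328.  16.]
inst top corner [385. 448. 300.]
monitor base [731. 168.   0.]
ybox bot [501. 464.   0.] [461. 485.  50.]
inst [462. 511.   0.] [428. 526.  50.]
inst2 [478. 780.   0.] [441. 759.  50.]
```

Emit:
apply_moves:
  deltas:
    - [0,-0.5,0.35,0.1]
    - [0,-1,0.7,0.2]
    - [0,-1,0.7,0.3]
  hand: 1

```text
time: 0.45
tcp_pos: [273.1, 487.5, 303.1]
tool_rot: [0.058, 0.998, -0.0, 0.001]
wrist_force: [0.9, -0.3, 0.7]
gripper_width: 85.5
finger_force: 0.0
```

Emit:
apply_moves:
  deltas:
    - [0.3,-0.4,0,0.1]
    - [0.55,-0.8,0,0.11]
    - [0.6,-1,0,0.11]

```text
time: 0.75
tcp_pos: [335.4, 385.8, 301.3]
tool_rot: [0.004, 1.0, -0.001, 0.001]
wrist_force: [0.3, 1.1, 0.0]
gripper_width: 85.6
finger_force: 0.0
```

Emit:
apply_moves:
  deltas:
    - [0.4,-0.4,0,0]
    - [0.6,-0.8,0,0]
    - [0.7,-1,0,0]

```text
time: 1.05
tcp_pos: [404.4, 285.6, 301.2]
tool_rot: [0.004, 1.0, -0.001, 0.0]
wrist_force: [0.9, -0.2, 0.4]
gripper_width: 85.4
finger_force: 0.0
```

Emit:
apply_moves:
  deltas:
    - [0.2,-0.4,0,0]
    - [0.3,-0.8,0,0]
    - [0.3,-1,0,0]

```text
time: 1.35
tcp_pos: [433.3, 186.0, 301.1]
tool_rot: [0.004, 1.0, -0.001, 0.0]
wrist_force: [-0.6, 0.2, -0.1]
gripper_width: 85.0
finger_force: 0.0
```

Emit:
apply_moves:
  deltas:
    - [0,-0.5,0,0]
    - [0,-1,0,0]
    - [0,-1,0,0]

```text
time: 1.65
tcp_pos: [431.5, 82.9, 301.3]
tool_rot: [0.007, 1.0, -0.002, -0.0]
wrist_force: [-0.2, 1.2, 0.7]
gripper_width: 85.6
finger_force: 0.0
```

Emit:
apply_moves:
  deltas:
    - [0,-0.4,0,0]
    - [0,-0.8,0,0]
    - [0,-0.8,0,0]
    - [0,-0.8,0,0]
    - [0,-0.8,0,0]

```text
time: 2.15
tcp_pos: [432.0, 11.7, 301.2]
tool_rot: [0.0, 1.0, 0.0, -0.0]
wrist_force: [0.2, -0.2, -1.1]
gripper_width: 85.0
finger_force: 0.0
```

```bash
python3 - <<'E'
from h import *
im,m=snap('wrist','w1');print(robot.sense()['tcp_pos'],robot.sense()['tool_rot'],-m['R'].T@m['t'],m['R'][2])
E
```

```text
[432.03362908  11.81416776 301.23860067] [ 6.69440681e-05  9.99999948e-01  2.96549603e-04 -1.07438027e-04] [355.71696727  11.76834339 444.47704696] [ 3.01245049e-01  1.03097909e-04 -9.53546753e-01]
```

View pics/w1.png

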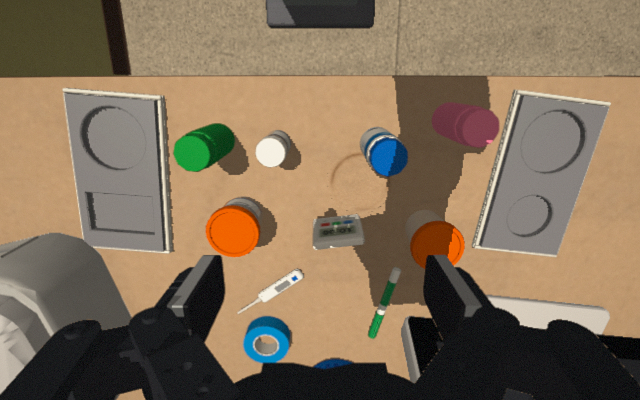

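Wrist view has everything: cup lids at (233,230) and (437,244), bottle cap (386,156), timer top about (338,232), vial (271,151). The timed tray's wells are at (114,138) and (122,213), the dip tray's at (553,142) and (528,216).

```bash
python3 - <<'E'
from h import *
im,m=load('w1'); hsv=cv2.cvtColor(im,cv2.COLOR_RGB2HSV)
def blob(mask,x,y,r):
    k=np.zeros(mask.shape,np.uint8);k[y-r:y+r,x-r:x+r]=mask[y-r:y+r,x-r:x+r]*255
    k=cv2.morphologyEx(k,cv2.MORPH_OPEN,np.ones((3,3)))
    c=max(cv2.findContours(k,cv2.RETR_EXTERNAL,cv2.CHAIN_APPROX_NONE)[0],key=cv2.contourArea)
    return c[:,0,:]
H,S,V=hsv[...,0],hsv[...,1],hsv[...,2]
def circ(n,c,z):
    P=np.array([onz(m,p,z)[:2] for p in c]); (x,y),r=cv2.minEnclosingCircle(P.astype(np.float32)); print(n,round(x,1),round(y,1),'r',round(r,1),'mean',P.mean(0).round(1))
o=(H<15)&(S>190)
circ('near cup',blob(o,233,230,40),68);circ('far cup',blob(o,437,244,40),68)
circ('blue',blob((H>95)&(H<125)&(S>150),388,156,30),98)
circ('vial',blob((V>190)&(S<60),270,150,25),72)
# trays: outline of white rim + grey insert (low saturation)
for n,x0,x1 in(('timed',55,180),('dip',465,620)):
    k=np.zeros(H.shape,np.uint8);k[80:262,x0:x1]=((S<55)[80:262,x0:x1])*255
    c=max(cv2.findContours(k,cv2.RETR_EXTERNAL,cv2.CHAIN_APPROX_NONE)[0],key=cv2.contourArea)
    P=np.array([onz(m,p,16)[:2] for p in c[:,0]],np.float32); print(n,cv2.minAreaRect(P))
def pick(n,z,*ps): print(n,[onz(m,p,z)[:2].round(1).tolist() for p in ps])
cv2.imwrite('pics/c1.png',cv2.resize(np.hstack([im[195:260,290:390],im[195:260,80:180]])[:,:,::-1],None,fx=4,fy=4,interpolation=2))
E
```

```text
near cup 522.9 -96.3 r 33.5 mean [522.7 -96.1]
far cup 541.8 148.7 r 33.7 mean [541.  147.1]
blue 426.9 77.4 r 19.9 mean [427.1  77.3]
vial 427.1 -47.2 r 16.2 mean [427.1 -47.3]
timed ((480.03118896484375, -272.34527587890625), (165.7351837158203, 237.33412170410156), 85.14080047607422)
dip ((473.4606018066406, 287.12640380859375), (122.33736419677734, 210.55007934570312), 83.0621337890625)
```

```bash
python3 - <<'E'
from h import *
im,m=load('w1')
a=cv2.resize(im[80:260,50:190],None,fx=2.8,fy=2.8,interpolation=2);b=cv2.resize(im[80:260,465:615],None,fx=2.6,fy=2.6,interpolation=2)[:504]
b=cv2.copyMakeBorder(b,0,504-b.shape[0],0,0,cv2.BORDER_CONSTANT)
cv2.imwrite('pics/c2.png',np.hstack([a,b])[:,:,::-1])
E
```

```text
(no output)
```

View pics/c1.png

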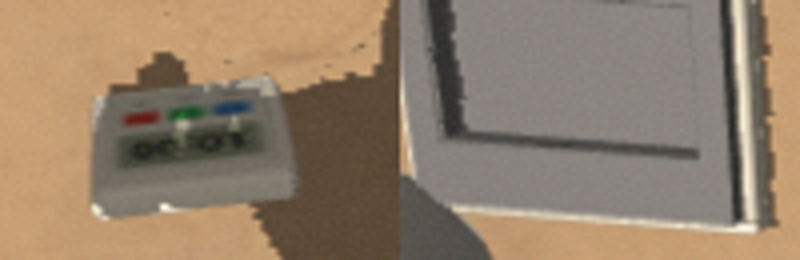

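View pics/c2.png

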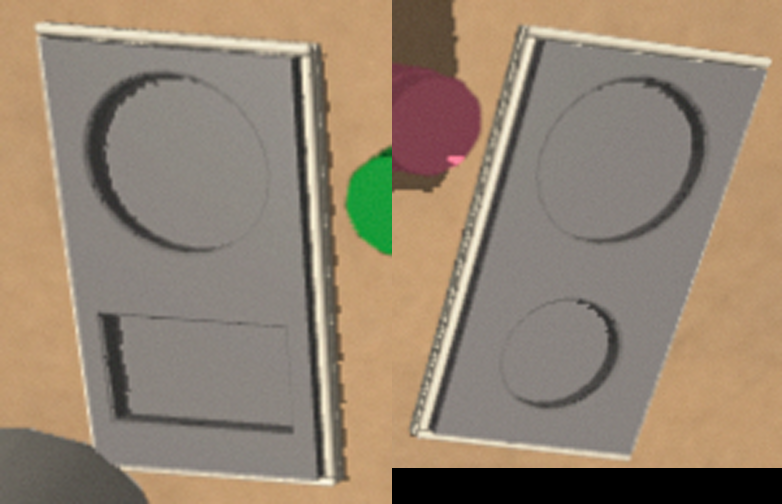

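Crops: timer top quad with its display toward the robot, and the two wells' rims in each tray, clear enough to pick edges from.

```bash
python3 - <<'E'
from h import *
im,m=load('w1'); f=lambda p,z,ox,oy,s,sx=0:onz(m,((p[0]-sx)/s+ox,p[1]/s+oy),z)[:2]
L=lambda p:f(p,16,50,80,2.8); R=lambda p:f(p,16,465,80,2.6,392)
def circ(n,F,ps):
    P=np.array([F(p) for p in ps]);A=np.c_[2*P,np.ones(len(P))];s=np.linalg.lstsq(A,(P**2).sum(1),rcond=None)[0]
    print(n,s[:2].round(1),'r',np.sqrt(s[2]+s[0]**2+s[1]**2).round(1));return s[:2]
a=circ('timed cup',L,[(85,145),(270,185),(160,72),(195,250),(97,105),(110,215),(240,115),(248,235)])
q=np.array([L(p) for p in [(99,314),(288,326),(293,432),(115,420)]]);print(q.round(1),np.linalg.norm(q-np.roll(q,1,0),axis=1).round(1));b=q.mean(0);print('rect',b.round(1),b-a,np.linalg.norm(b-a))
c=circ('dip cup',R,[(537,170),(706,135),(640,76),(605,242),(560,110),(548,220),(690,95),(680,205)])
d=circ('dip bot',R,[(499,370),(620,340),(575,297),(548,409),(520,318),(510,400),(605,382)]);print(d-c,np.linalg.norm(d-c))
T=lambda p,z:f(p,z,290,195,4)
t=np.array([T(p,62) for p in [(93,185),(295,170),(295,197),(97,215)]]);print('timer top',t.round(1),t.mean(0).round(1))
print('front bottom',T((100,95),62),T((272,78),62), T((100,95),0),T((272,78),0))
E
```

```text
timed cup [ 421.1 -250.8] r 40.4
[[ 490.2 -300.3]
 [ 496.2 -212.1]
 [ 550.2 -217.8]
 [ 544.  -303.8]] [53.9 88.4 54.4 86.2]
rect [ 520.1 -258.5] [99.03648455 -7.66647885] 99.33277489971206
dip cup [424.9 298.4] r 40.8
dip bot [525.1 286.3] r 31.3
[100.2756343  -12.17522242] 101.01207291955235
timer top [[ 5.386e+02 -1.100e+00]
 [ 5.337e+02  6.020e+01]
 [ 5.427e+02  6.050e+01]
 [ 5.487e+02  1.000e-01]] [540.9  29.9]
front bottom [509.23521893   1.32662726] [503.88941665  52.32945167] [ 5.34120716e+02 -3.65987775e-01] [527.90835304  58.90445724]
```

```bash
python3 - <<'E'
from h import *
a,ma=load('scene0');b,mb=load('side0')
print(proj(ma,(533,29,0)),proj(mb,(533,29,0)))
cv2.imwrite('pics/c3.png',np.hstack([cv2.resize(a[165:225,325:385],None,fx=6,fy=6,interpolation=2),cv2.resize(b[165:225,310:370],None,fx=6,fy=6,interpolation=2)])[:,:,::-1])
E
```

```text
[349.38664141 202.60537767] [332.44572766 210.31927515]
```

View pics/c3.png

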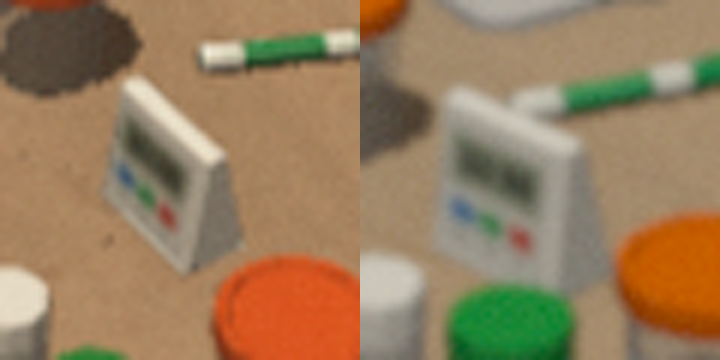

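Timer is a wedge: 33 mm deep at the base, about 10 mm at the top, with the front nearly vertical. I'll check monitor clearance and the timer base.

```bash
python3 - <<'E'
from h import *
a,ma=load('scene0');b,mb=load('side0');w,mw=load('w1')
def tri(n,p,q):
    o1,d1=ray(ma,p);o2,d2=ray(mb,q);s=np.linalg.lstsq(np.c_[d1,-d2],o2-o1,rcond=None)[0];print(n,((o1+d1*s[0]+o2+d2*s[1])/2).round())
tri('scr LL',(333,105),(288,105));tri('UL',(352,17),(298,20));tri('LR',(378,157),(358,160));tri('UR',(413,52),(383,40))
for p in[(405,320),(608,320),(485,297)]:print(onz(mw,p,10).round())
for p in [(356.7,210),(365.3,205),(342.8,197.5)]:print('timer',onz(ma,p,0).round(1))
E
```

```text
scr LL [580. 247. 167.]
UL [756. 465. 315.]
LR [658.  98.  60.]
UR [765. 149. 314.]
[693. 133.  10.]
[696. 442.  10.]
[654. 248.  10.]
timer [536.6  -3.2   0. ]
timer [565.9   3.5   0. ]
timer [526.7  53.8   0. ]
```

```bash
python3 - <<'E'
from h import *
for f,cs in(('scene0',[(333,157),(374,218)]),('side0',[(304,165),(369,211)])):
    im,m=load(f);hsv=cv2.cvtColor(im,cv2.COLOR_RGB2HSV);k=((hsv[...,0]<15)&(hsv[...,1]>185)&(hsv[...,2]>120)).astype(np.uint8)
    kb=((hsv[...,0]>100)&(hsv[...,0]<125)&(hsv[...,1]>130)).astype(np.uint8)
    for mk,c,z,r in[(k,cs[0],62,32),(k,cs[1],62,32),(kb,(304,174) if f=='scene0' else (277,178),90,20)]:
        n,l,s,ce=cv2.connectedComponentsWithStats(mk);i=min(range(1,n),key=lambda i:np.hypot(*(ce[i]-c))+(s[i][4]<40)*99)
        # whole lid: bounding-box centre vs projected cylinder bbox centre, newton
        x,y,w,h,_=s[i];t=np.array([x+w/2-.5,y+h/2-.5]);X=onz(m,t,z)[:2]
        an=np.linspace(0,6.28,60);z0=(56,68) if r==32 else (80,98)
        for _ in range(5):
            P=np.array([proj(m,(X[0]+r*np.cos(q),X[1]+r*np.sin(q),zz)) for q in an for zz in z0]);e=t-(P.max(0)+P.min(0))/2
            X=X+onz(m,t+e,z)[:2]-onz(m,t,z)[:2]
        print(f,X.round(1),(w,h),np.ptp(P,0).round(1))
E
```

```text
scene0 [543.9 148.8] (np.int32(23), np.int32(16)) [23.8 17.7]
scene0 [523.4 -97.7] (np.int32(27), np.int32(22)) [28.8 23.8]
scene0 [426.   78.9] (np.int32(15), np.int32(13)) [16.6 16.1]
side0 [545.5 152.4] (np.int32(27), np.int32(15)) [28.  16.7]
side0 [524.8 -96.1] (np.int32(32), np.int32(20)) [33.5 22.3]
side0 [428.9  83. ] (np.int32(17), np.int32(14)) [20.  16.7]
```

Emit:
apply_moves:
  deltas:
    - [0.35,0.35,-0.2,0]
    - [0.7,0.7,-0.4,0]
    - [1,1,-0.6,0]
    - [1,1,-0.6,0]

```text
time: 2.6
tcp_pos: [533.4, 117.4, 237.9]
tool_rot: [-0.003, 1.0, 0.001, -0.001]
wrist_force: [-1.1, -0.2, 0.4]
gripper_width: 85.5
finger_force: 0.0
```

Emit:
apply_moves:
  deltas:
    - [0.11,0.386,-0.2,0]
    - [0.11,0.386,-0.5,0]
    - [0.11,0.386,-0.9,0]
    - [0.11,0.386,-1,0]
    - [0.11,0.386,-1,0]

```text
time: 3.1
tcp_pos: [541.6, 149.1, 140.2]
tool_rot: [0.001, 1.0, -0.001, -0.002]
wrist_force: [0.2, 0.1, 0.9]
gripper_width: 85.6
finger_force: 0.0
```

Emit:
apply_moves:
  deltas:
    - [0,0,-0.25,0]
    - [0,0,-0.5,0]
    - [0,0,-0.75,0]
    - [0,0,-1,0]
    - [0,0,-1,0]

```text
time: 3.6
tcp_pos: [542.3, 148.8, 40.7]
tool_rot: [0.001, 1.0, -0.0, -0.001]
wrist_force: [-1.0, -0.2, 0.4]
gripper_width: 85.2
finger_force: 0.0
```

Emit:
apply_moves:
  deltas:
    - [0,0,-0.06,0]
    - [0,0,-0.06,0]
    - [0,0,-0.06,0]
    - [0,0,-0.06,0]
    - [0,0,-0.06,0]
    - [0,0,-0.06,0]
  hand: 0
  grip_force: 25

```text
time: 4.2
tcp_pos: [544.1, 149.3, 36.7]
tool_rot: [0.001, 1.0, 0.0, 0.001]
wrist_force: [0.0, -0.4, 6.7]
gripper_width: 63.3
finger_force: 28.0
```

Emit:
apply_moves:
  deltas:
    - [0,0,0,0]
    - [0,0,0,0]
    - [0,0,0,0]

```text
time: 4.5
tcp_pos: [544.1, 149.3, 36.7]
tool_rot: [0.001, 1.0, 0.0, 0.001]
wrist_force: [-0.6, -0.4, 7.7]
gripper_width: 63.7
finger_force: 28.0
```

Emit:
apply_moves:
  deltas:
    - [0,0,0.2,0]
    - [0,0,0.4,0]
    - [0,0,0.7,0]
    - [0,0,0.9,0]
    - [0,0,0.9,0]

```text
time: 5.0
tcp_pos: [545.0, 149.5, 128.4]
tool_rot: [0.001, 1.0, 0.001, 0.003]
wrist_force: [0.8, 0.3, -0.1]
gripper_width: 63.6
finger_force: 27.8
```

Emit:
apply_moves:
  deltas:
    - [-0.15,0.2,0,0]
    - [-0.35,0.45,0,0]
    - [-0.55,0.7,0,0]
    - [-0.7,0.9,0,0]
    - [-0.8,1,0,0]
    - [-0.8,1,0,0]

```text
time: 5.6
tcp_pos: [461.1, 250.3, 124.8]
tool_rot: [-0.001, 1.0, -0.0, -0.001]
wrist_force: [-0.9, 0.3, 0.1]
gripper_width: 63.8
finger_force: 27.8
```

Emit:
apply_moves:
  deltas:
    - [-0.2,0.25,0,0]
    - [-0.38,0.495,0,0]
    - [-0.38,0.495,-0.25,0]
    - [-0.38,0.495,-0.5,0]
    - [-0.38,0.495,-0.5,0]
    - [-0.38,0.495,-0.5,0]
    - [-0.38,0.495,-0.5,0]

```text
time: 6.3
tcp_pos: [426.4, 298.0, 76.2]
tool_rot: [0.002, 1.0, 0.0, 0.001]
wrist_force: [-0.4, 0.2, -0.3]
gripper_width: 63.3
finger_force: 27.9
```

```bash
python3 - <<'E'
from h import *
im,m=snap('wrist','w2');s=robot.sense();print(s['tcp_pos'],s['wrist_force'],s['gripper_width'])
b,mb=snap('scene','s2')
cv2.imwrite('pics/v2.png',np.hstack([cv2.resize(b[110:210,230:380],(600,400),interpolation=2)])[:,:,::-1])
E
```

```text
[426.24676161 298.27504518  76.36320036] [-0.26095756  0.22971506 -0.08711685] 63.41764226202623
```

View pics/w2.png

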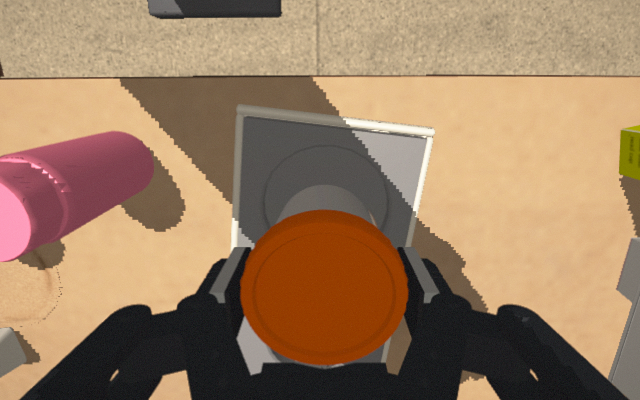

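Cup upright in the grip and centred over the dip tray's cup well, pixel (325,195).

Emit:
apply_moves:
  deltas:
    - [0,0,-0.15,0]
    - [0,0,-0.25,0]
    - [0,0,-0.31,0]
    - [0,0,-0.335,0]
    - [0,0,-0.335,0]
    - [0,0,-0.335,0]

```text
time: 7.0
tcp_pos: [424.9, 298.3, 42.7]
tool_rot: [0.001, 1.0, -0.0, -0.0]
wrist_force: [-1.3, -0.9, 7.7]
gripper_width: 63.1
finger_force: 28.5
```

Emit:
apply_moves:
  deltas:
    - [0,0,0,0]
    - [0,0,0,0]
    - [0,0,0,0]
    - [0,0,0,0]
    - [0,0,0,0]
    - [0,0,0.3,0]
    - [0,0,0.6,0]
    - [0,0,0.9,0]
  hand: 1

```text
time: 7.8
tcp_pos: [424.7, 298.2, 132.6]
tool_rot: [0.001, 1.0, -0.0, -0.0]
wrist_force: [0.6, -0.7, 0.1]
gripper_width: 85.5
finger_force: 0.0
```

Emit:
apply_moves:
  deltas:
    - [0,-0.2,0.25,0]
    - [0,-0.6,0.3,0]
    - [0,-1,0.3,0]
    - [0,-1,0.3,0]

```text
time: 8.2
tcp_pos: [424.6, 192.3, 162.1]
tool_rot: [0.005, 1.0, -0.002, -0.001]
wrist_force: [-0.2, 0.1, 0.1]
gripper_width: 85.4
finger_force: 0.0
```

```bash
python3 - <<'E'
from h import *
im,m=snap('wrist','w3');s=robot.sense();print(s['tcp_pos'],s['wrist_force'],s['gripper_width'])
E
```

```text
[424.99355675 195.55819718 162.06521947] [ 0.24137893  0.40499119 -0.10249375] 85.5590372615469
```

View pics/w3.png

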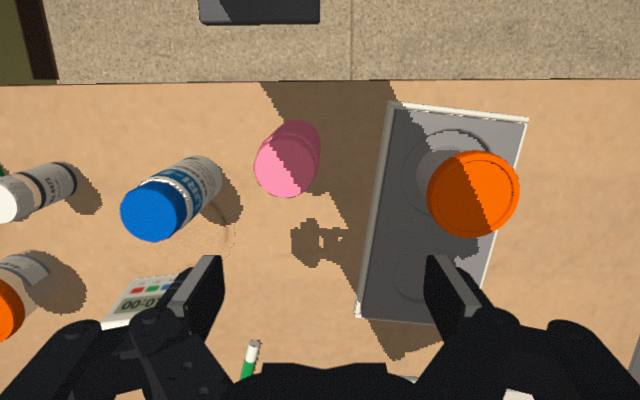

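Cup sits in the dip tray's cup well (472,193). Now the bottle.

Emit:
apply_moves:
  deltas:
    - [0.02,-0.35,0,-0.1]
    - [0.02,-0.7,0,-0.2]
    - [0.02,-0.95,0,-0.25]
    - [0.02,-1,0,-0.25]

```text
time: 8.65
tcp_pos: [427.0, 96.6, 161.7]
tool_rot: [0.134, 0.991, -0.001, -0.0]
wrist_force: [0.8, 0.2, -0.5]
gripper_width: 85.2
finger_force: 0.0
```

Emit:
apply_moves:
  deltas:
    - [0,-0.2,0,0]
    - [0,-0.2,0,0]
    - [0,-0.2,-0.3,0]
    - [0,-0.2,-0.6,0]
    - [0,-0.2,-0.9,0]
    - [0,-0.2,-1,0]
    - [0,-0.2,-1,0]

```text
time: 9.35
tcp_pos: [426.3, 79.7, 60.7]
tool_rot: [0.131, 0.991, -0.0, -0.001]
wrist_force: [-0.2, 0.0, -0.8]
gripper_width: 85.5
finger_force: 0.0
```

Emit:
apply_moves:
  deltas:
    - [0,0,-0.15,0]
    - [0,0,-0.24,0]
    - [0,0,-0.24,0]

```text
time: 9.65
tcp_pos: [427.9, 79.8, 38.4]
tool_rot: [0.131, 0.991, 0.001, 0.001]
wrist_force: [-0.5, 1.6, -0.9]
gripper_width: 85.4
finger_force: 0.0
```

Emit:
apply_moves:
  deltas:
    - [0,0,0,0]
    - [0,0,0,0]
    - [0,0,0,0]
    - [0,0,0,0]
    - [0,0,0,0]
    - [0,0,0,0]
    - [0,0,0,0]
    - [0,0,0,0]
  hand: 0

```text
time: 10.45
tcp_pos: [427.6, 78.9, 38.6]
tool_rot: [0.132, 0.991, 0.001, 0.001]
wrist_force: [0.2, 1.1, 6.2]
gripper_width: 41.4
finger_force: 24.7
```

Emit:
apply_moves:
  deltas:
    - [0,0,0.2,0]
    - [0,0,0.5,0]
    - [0,0,0.8,0]
    - [0,0,1,0]
    - [0,0,1,0]

```text
time: 10.95
tcp_pos: [428.6, 78.7, 140.1]
tool_rot: [0.132, 0.991, 0.001, 0.002]
wrist_force: [0.1, -0.3, -0.5]
gripper_width: 41.5
finger_force: 25.7
```

Emit:
apply_moves:
  deltas:
    - [0.25,0.1,0,0.05]
    - [0.5,0.3,0,0.1]
    - [0.75,0.5,0,0.15]
    - [0.9,0.7,0,0.2]
    - [0.98,0.9,0,0.25]
    - [0.98,1,0,0.25]

```text
time: 11.55
tcp_pos: [525.4, 180.3, 136.7]
tool_rot: [0.0, 1.0, 0.0, -0.0]
wrist_force: [0.1, -0.1, -0.3]
gripper_width: 40.9
finger_force: 25.6
```

Emit:
apply_moves:
  deltas:
    - [0,0.3,0,0]
    - [0,0.6,0,0]
    - [0,0.9,0,0]
    - [0,1,0,0]
    - [0,1,0,0]

```text
time: 12.05
tcp_pos: [523.8, 279.4, 137.0]
tool_rot: [0.0, 1.0, -0.0, -0.001]
wrist_force: [0.1, -1.0, -0.4]
gripper_width: 41.8
finger_force: 25.6
```

Emit:
apply_moves:
  deltas:
    - [0,0.08,0,0]
    - [0,0.08,-0.2,0]
    - [0,0.08,-0.45,0]
    - [0,0.08,-0.6,0]
    - [0,0.08,-0.6,0]
    - [0,0.08,-0.6,0]

```text
time: 12.65
tcp_pos: [525.5, 285.6, 78.1]
tool_rot: [0.002, 1.0, -0.0, 0.0]
wrist_force: [0.7, 1.0, -0.3]
gripper_width: 41.4
finger_force: 25.7
```

```bash
python3 - <<'E'
from h import *
im,m=snap('wrist','w4');s=robot.sense();print(s['tcp_pos'],s['wrist_force'],s['gripper_width'])
hsv=cv2.cvtColor(im,cv2.COLOR_RGB2HSV)
E
```

```text
[525.85749311 285.97136191  78.63222294] [ 1.39176674  0.77886758 -0.68320862] 41.44162364895433
```

View pics/w4.png

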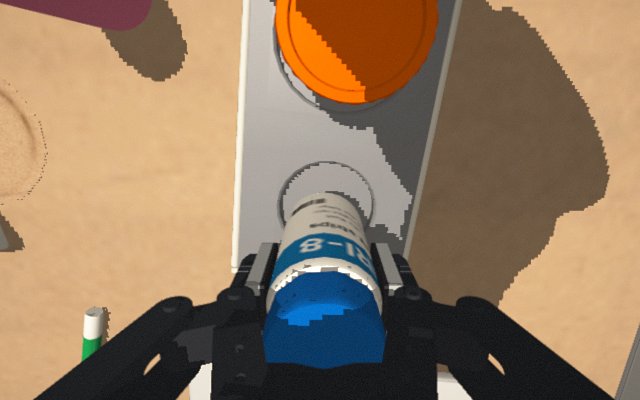

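The bottle is upright, centred over its well at (327,200); lowering it.

Emit:
apply_moves:
  deltas:
    - [0,0,-0.15,0]
    - [0,0,-0.25,0]
    - [0,0,-0.31,0]
    - [0,0,-0.34,0]
    - [0,0,-0.34,0]
    - [0,0,-0.34,0]

```text
time: 13.3
tcp_pos: [524.3, 286.1, 44.6]
tool_rot: [0.001, 1.0, 0.0, -0.001]
wrist_force: [-3.5, -2.1, 9.5]
gripper_width: 41.4
finger_force: 26.4
```

Emit:
apply_moves:
  deltas:
    - [0,0,0,0]
    - [0,0,0,0]
    - [0,0,0,0]
    - [0,0,0,0]
    - [0,0,0,0]
    - [0,0,0,0]
    - [0,0,0.15,0]
    - [0,0,0.4,0]
  hand: 1

```text
time: 14.1
tcp_pos: [524.0, 285.9, 83.6]
tool_rot: [0.001, 1.0, -0.001, -0.001]
wrist_force: [0.0, -0.6, 0.3]
gripper_width: 85.0
finger_force: 0.0
```

Emit:
apply_moves:
  deltas:
    - [0,0,0.4,0]
    - [0,0,0.8,0]
    - [0,0,1,0]
    - [0,0,1,0]

```text
time: 14.5
tcp_pos: [527.3, 287.2, 188.3]
tool_rot: [0.001, 1.0, 0.002, 0.003]
wrist_force: [0.0, -0.8, -0.7]
gripper_width: 85.7
finger_force: 0.0
```

Emit:
apply_moves:
  deltas:
    - [0,-0.4,0,0]
    - [0,-0.8,0,0]
    - [0,-1,0,0]
    - [0,-1,0,0]

```text
time: 14.9
tcp_pos: [524.7, 182.0, 183.9]
tool_rot: [0.004, 1.0, -0.001, -0.0]
wrist_force: [-0.7, -0.4, -0.6]
gripper_width: 85.4
finger_force: 0.0
```

```bash
python3 - <<'E'
from h import *
im,m=snap('wrist','w5');s=robot.sense();print(s['tcp_pos'],s['wrist_force'],s['gripper_width'])
E
```

```text
[524.68369682 184.82565786 183.71089688] [1.04423481 0.86839692 0.19032865] 85.38850557813616
```

View pics/w5.png

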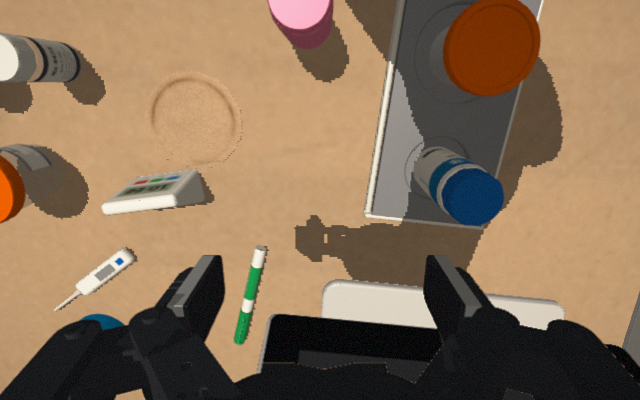

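Bottle is in its well (450,180). Next the near cup.

Emit:
apply_moves:
  deltas:
    - [0,-0.4,0,0]
    - [0,-0.8,0,0]
    - [0,-1,0,0]

```text
time: 15.25
tcp_pos: [524.8, 84.4, 183.7]
tool_rot: [0.002, 1.0, -0.001, -0.0]
wrist_force: [-0.3, -1.2, -0.1]
gripper_width: 85.6
finger_force: 0.0
```

Emit:
apply_moves:
  deltas:
    - [0,-0.45,0,0]
    - [0,-0.9,-0.1,0]
    - [0,-1,-0.2,0]

```text
time: 15.55
tcp_pos: [525.3, -18.2, 164.0]
tool_rot: [0.004, 1.0, -0.001, 0.001]
wrist_force: [-0.5, -0.1, -0.3]
gripper_width: 85.3
finger_force: 0.0
```

Emit:
apply_moves:
  deltas:
    - [-0.015,-0.4,0,0]
    - [-0.015,-0.7,-0.1,0]
    - [-0.015,-0.828,-0.4,0]
    - [-0.015,-0.828,-0.6,0]
    - [-0.015,-0.828,-0.6,0]

```text
time: 16.05
tcp_pos: [521.9, -94.5, 101.1]
tool_rot: [0.001, 1.0, 0.001, -0.003]
wrist_force: [-0.7, 0.8, 0.0]
gripper_width: 85.3
finger_force: 0.0
```

Emit:
apply_moves:
  deltas:
    - [0,0,-0.3,0]
    - [0,0,-0.5,0]
    - [0,0,-0.69,0]
    - [0,0,-0.69,0]
    - [0,0,-0.69,0]

```text
time: 16.55
tcp_pos: [524.2, -95.3, 35.4]
tool_rot: [0.0, 1.0, 0.0, 0.0]
wrist_force: [-0.4, -0.3, -0.1]
gripper_width: 85.2
finger_force: 0.0
```

Emit:
apply_moves:
  deltas:
    - [0,0,0,0]
    - [0,0,0,0]
    - [0,0,0,0]
    - [0,0,0,0]
    - [0,0,0,0]
    - [0,0,0,0]
    - [0,0,0,0]
  hand: 0

```text
time: 17.25
tcp_pos: [524.6, -96.1, 36.2]
tool_rot: [0.001, 1.0, 0.0, 0.001]
wrist_force: [0.2, 0.2, 6.0]
gripper_width: 63.0
finger_force: 26.3
```

Emit:
apply_moves:
  deltas:
    - [0,0,0.2,0]
    - [0,0,0.5,0]
    - [0,0,0.8,0]
    - [0,0,1,0]
    - [0,0,1,0]

```text
time: 17.75
tcp_pos: [525.5, -96.8, 137.9]
tool_rot: [0.001, 1.0, -0.0, 0.003]
wrist_force: [-0.1, 0.2, -0.4]
gripper_width: 63.1
finger_force: 27.8
```

```bash
python3 - <<'E'
from h import *
a,ma=load('scene0');b,mb=load('side0')
def tri(n,p,q):
    o1,d1=ray(ma,p);o2,d2=ray(mb,q);s=np.linalg.lstsq(np.c_[d1,-d2],o2-o1,rcond=None)[0];print(n,((o1+d1*s[0]+o2+d2*s[1])/2).round())
tri('knob',(504,350),(554,305));tri('slot',(502,299),(541,242))
for p in[(444,305),(448,280)]:print('mach left low',[onz(ma,p,z).round() for z in(0,60,120)])
for p in[(472,280),(478,215)]:print('side',[onz(mb,p,z).round() for z in(0,60,120)])
w,mw=load('w1');print('wrist edge',[[onz(mw,p,z)[:2].round() for z in(0,60,120,160)] for p in[(60,235),(120,290)]])
E
```

```text
knob [ 560. -467.   63.]
slot [ 570. -418.  144.]
mach left low [array([ 562., -324.,    0.]), array([ 525., -349.,   60.]), array([ 489., -373.,  120.])]
mach left low [array([ 609., -278.,    0.]), array([ 568., -306.,   60.]), array([ 528., -335.,  120.])]
side [array([ 581., -311.,    0.]), array([ 514., -354.,   60.]), array([ 448., -397.,  120.])]
side [array([ 766., -177.,    0.]), array([ 680., -235.,   60.]), array([ 593., -292.,  120.])]
wrist edge [[array([ 559., -362.]), array([ 531., -311.]), array([ 504., -261.]), array([ 486., -227.])], [array([ 648., -292.]), array([ 609., -251.]), array([ 569., -210.]), array([ 543., -183.])]]
```

Emit:
apply_moves:
  deltas:
    - [0,-0.2,0.1,0]
    - [0,-0.5,0.15,0]
    - [0,-0.8,0.15,0]
    - [-0.05,-1,0.15,0]
    - [-0.05,-1,0.15,0]

```text
time: 18.25
tcp_pos: [517.0, -200.2, 149.6]
tool_rot: [0.004, 1.0, -0.001, -0.0]
wrist_force: [0.1, -0.1, 1.1]
gripper_width: 63.4
finger_force: 27.8
```

Emit:
apply_moves:
  deltas:
    - [-0.2,-0.2,0,0]
    - [-0.5,-0.45,0,0]
    - [-0.8,-0.545,0,0]
    - [-0.975,-0.545,0,0]
    - [-0.975,-0.545,0,0]
    - [-0.975,-0.545,0,0]

```text
time: 18.85
tcp_pos: [422.0, -249.8, 149.7]
tool_rot: [0.001, 1.0, 0.0, 0.0]
wrist_force: [0.6, 0.4, -0.8]
gripper_width: 63.7
finger_force: 27.8
```

```bash
python3 - <<'E'
from h import *
im,m=snap('wrist','w6');s=robot.sense();print(s['tcp_pos'],s['wrist_force'],s['gripper_width'])
E
```

```text
[ 422.65499891 -249.92422333  149.71541043] [ 0.32559297 -0.26721378 -0.10017187] 63.38610448857225
```

View pics/w6.png

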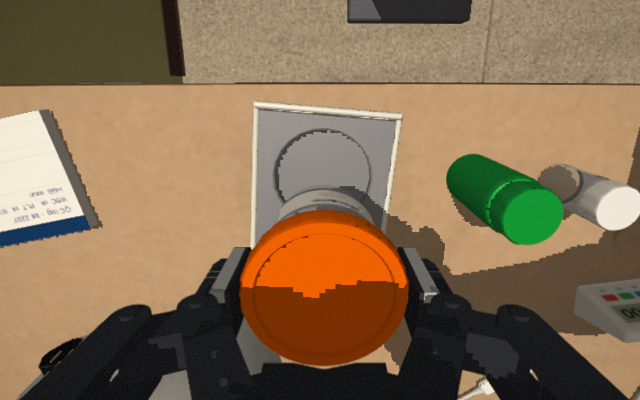

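Cup held upright, lined up with the timed tray's cup well (322,173). Lowering it.

Emit:
apply_moves:
  deltas:
    - [0,0,-0.3,0]
    - [0,0,-0.6,0]
    - [0,0,-0.8,0]
    - [0,0,-0.8,0]
    - [0,0,-0.8,0]

```text
time: 19.4
tcp_pos: [422.0, -250.5, 69.7]
tool_rot: [0.001, 1.0, 0.0, 0.0]
wrist_force: [0.1, -1.0, 0.4]
gripper_width: 63.6
finger_force: 27.8
```

Emit:
apply_moves:
  deltas:
    - [0,0,-0.12,0]
    - [0,0,-0.22,0]
    - [0,0,-0.28,0]
    - [0,0,-0.28,0]
    - [0,0,-0.28,0]

```text
time: 19.9
tcp_pos: [420.9, -250.8, 41.6]
tool_rot: [0.001, 1.0, 0.0, -0.0]
wrist_force: [0.2, 0.2, 0.5]
gripper_width: 63.5
finger_force: 28.5
```

Emit:
apply_moves:
  deltas:
    - [0,0,0,0]
    - [0,0,0,0]
    - [0,0,0,0]
    - [0,0,0,0]
    - [0,0,0,0]
    - [0,0,0.3,0]
    - [0,0,0.6,0]
    - [0,0,1,0]
  hand: 1

```text
time: 20.7
tcp_pos: [420.1, -250.2, 142.0]
tool_rot: [0.001, 1.0, 0.001, -0.001]
wrist_force: [0.8, 0.2, 0.4]
gripper_width: 85.1
finger_force: 0.0
```

Emit:
apply_moves:
  deltas:
    - [0,0.2,0.5,0]
    - [0.2,0.5,0.7,0]
    - [0.5,0.8,0.7,0]
    - [0.8,1,0.7,0]
    - [0.8,1,0.7,0]
    - [0.8,1,0.7,0]

```text
time: 21.3
tcp_pos: [501.0, -150.2, 211.5]
tool_rot: [0.0, 1.0, -0.0, -0.0]
wrist_force: [-0.7, -0.6, -0.2]
gripper_width: 85.4
finger_force: 0.0
```

```bash
python3 - <<'E'
from h import *
im,m=snap('wrist','w7');s=robot.sense();print(s['tcp_pos'],s['wrist_force'],s['gripper_width'])
E
```

```text
[ 500.13296339 -151.17488617  211.56675251] [ 0.13842826 -0.71520159  0.51933033] 84.98405960840778
```

View pics/w7.png

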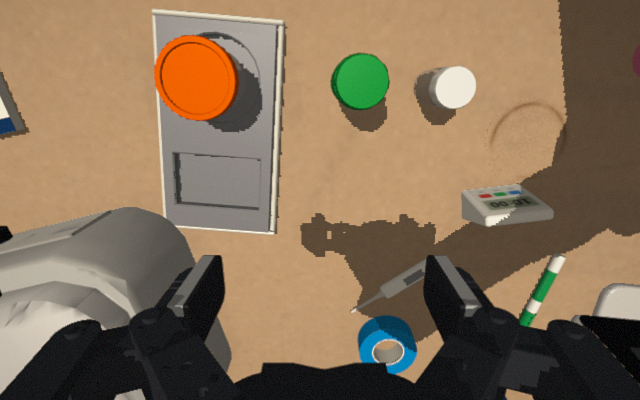

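Second cup is in its well (197,77). Rectangular well at (218,180), timer at (507,205), machine's rounded corner near (170,220).

```bash
python3 - <<'E'
from h import *
w,m=load('w7');m1=load('w1')[1]
for p in[(130,208),(160,215),(183,240)]:print(p,[onz(m,p,z)[:2].round().tolist() for z in(0,60,100,140,170)])
for p in[(60,235),(90,250),(120,290)]:print('w1',p,[onz(m1,p,z)[:2].round().tolist() for z in(0,60,100,140,170)])
q=np.array([onz(m,p,16)[:2] for p in[(173,152),(262,157),(261,209),(176,203)]]);print(q.round(1),q.mean(0))
for p,z in[((463,190),0),((520,184),0),((483,222),62),((552,212),62)]:print('timer',onz(m,p,z).round(1))
E
```

```text
(130, 208) [[554.0, -363.0], [532.0, -327.0], [518.0, -303.0], [503.0, -279.0], [492.0, -261.0]]
(160, 215) [[563.0, -331.0], [539.0, -300.0], [524.0, -280.0], [508.0, -260.0], [497.0, -244.0]]
(183, 240) [[593.0, -309.0], [564.0, -282.0], [545.0, -264.0], [526.0, -246.0], [512.0, -233.0]]
w1 (60, 235) [[559.0, -362.0], [531.0, -311.0], [513.0, -278.0], [495.0, -244.0], [481.0, -219.0]]
w1 (90, 250) [[582.0, -324.0], [552.0, -278.0], [531.0, -248.0], [511.0, -218.0], [496.0, -195.0]]
w1 (120, 290) [[648.0, -292.0], [609.0, -251.0], [582.0, -224.0], [556.0, -196.0], [536.0, -176.0]]
[[ 489.2 -300.1]
 [ 494.4 -211.7]
 [ 549.6 -215.8]
 [ 542.9 -304.1]] [ 519.04730873 -257.92642039]
timer [ 5.338e+02 -3.000e-01  0.000e+00]
timer [527.1  60.4   0. ]
timer [545.5  -4.3  62. ]
timer [535.8  57.6  62. ]
```

Emit:
apply_moves:
  deltas:
    - [0.15,0.4,0,0.05]
    - [0.3,0.8,0,0.1]
    - [0.44,1,-0.1,0.1]
    - [0.44,1,-0.2,0.1]

```text
time: 21.75
tcp_pos: [546.2, -47.9, 191.4]
tool_rot: [-0.053, 0.999, 0.001, 0.001]
wrist_force: [-0.4, 0.4, 0.2]
gripper_width: 85.3
finger_force: 0.0
```

Emit:
apply_moves:
  deltas:
    - [0,0.4,-0.1,0]
    - [0,0.7,-0.3,0]
    - [0,0.815,-0.6,0]
    - [0,0.815,-0.9,0]
    - [0,0.815,-1,0]
    - [0,0.815,-1,0]

```text
time: 22.35
tcp_pos: [543.5, 28.4, 90.8]
tool_rot: [-0.05, 0.999, -0.001, -0.002]
wrist_force: [-0.3, -0.8, 0.3]
gripper_width: 85.3
finger_force: 0.0
```

Emit:
apply_moves:
  deltas:
    - [0,0,-0.2,0]
    - [0,0,-0.4,0]
    - [0,0,-0.6,0]
    - [0,0,-0.75,0]
    - [0,0,-0.82,0]
    - [0,0,-0.82,0]
    - [0,0,-0.82,0]

```text
time: 23.05
tcp_pos: [545.8, 30.0, 10.9]
tool_rot: [-0.051, 0.999, -0.0, 0.001]
wrist_force: [-0.7, 0.4, 0.1]
gripper_width: 85.2
finger_force: 0.0
```

Emit:
apply_moves:
  deltas:
    - [0,0,0,0]
    - [0,0,0,0]
    - [0,0,0,0]
    - [0,0,0,0]
    - [0,0,0,0]
    - [0,0,0,0]
    - [0,0,0,0]
  hand: 0
  grip_force: 30

```text
time: 23.75
tcp_pos: [545.7, 30.6, 10.9]
tool_rot: [-0.051, 0.999, -0.0, 0.001]
wrist_force: [-1.2, -0.5, 7.6]
gripper_width: 63.6
finger_force: 32.5
```

Emit:
apply_moves:
  deltas:
    - [0,0,0.1,0]
    - [0,0,0.3,0]
    - [0,0,0.6,0]
    - [0,0,0.9,0]
    - [0,0,1,0]
    - [0,0,1,0]

```text
time: 24.35
tcp_pos: [546.0, 31.0, 111.4]
tool_rot: [-0.051, 0.999, 0.0, 0.002]
wrist_force: [0.9, 0.1, -1.4]
gripper_width: 63.4
finger_force: 33.6
```

Emit:
apply_moves:
  deltas:
    - [-0.03,-0.2,0,-0.03]
    - [-0.08,-0.5,0,-0.07]
    - [-0.1,-0.8,0,-0.12]
    - [-0.1,-1,0,-0.175]
    - [-0.1,-1,0,-0.175]

```text
time: 24.85
tcp_pos: [534.4, -73.1, 109.1]
tool_rot: [0.044, 0.999, -0.001, -0.0]
wrist_force: [-0.1, -0.6, -0.7]
gripper_width: 63.7
finger_force: 33.6
```

Emit:
apply_moves:
  deltas:
    - [-0.03,-0.3,0,0]
    - [-0.08,-0.6,0,0]
    - [-0.1,-0.9,0,0]
    - [-0.1,-1,0,0]
    - [-0.1,-1,0,0]

```text
time: 25.35
tcp_pos: [525.0, -169.9, 109.4]
tool_rot: [0.041, 0.999, 0.0, -0.0]
wrist_force: [0.2, -0.0, -0.1]
gripper_width: 63.6
finger_force: 33.6
```

Emit:
apply_moves:
  deltas:
    - [-0.03,-0.3,0,0]
    - [-0.08,-0.6,0,0]
    - [-0.1,-0.86,0,0]
    - [-0.1,-0.86,-0.2,0]
    - [-0.1,-0.86,-0.4,0]
    - [-0.1,-0.86,-0.6,0]
    - [-0.1,-0.86,-0.6,0]
    - [-0.1,-0.86,-0.6,0]

```text
time: 26.15
tcp_pos: [515.5, -253.3, 49.6]
tool_rot: [0.039, 0.999, 0.001, -0.0]
wrist_force: [0.3, -0.4, -0.5]
gripper_width: 63.4
finger_force: 33.6
```

```bash
python3 - <<'E'
from h import *
im,m=snap('wrist','w8');b,mb=snap('scene','s8');s=robot.sense();print(s['tcp_pos'],s['wrist_force'],s['gripper_width'])
p=proj(mb,(518,-256,40)).astype(int);print(p)
x,y=max(0,p[0]-50),max(0,p[1]-50)
cv2.imwrite('pics/v8.png',np.hstack([cv2.resize(im[60:360,120:520],(533,400)),cv2.resize(b[y:y+100,x:x+66],(264,400),interpolation=2)])[:,:,::-1])
E
```

```text
[ 516.02974165 -254.60367502   50.651111  ] [ 0.27792821 -0.2314461  -0.40176373] 63.31067079012784
[410 276]
```

Emit:
apply_moves:
  deltas:
    - [0,0,-0.1,0]
    - [0,0,-0.2,0]
    - [0,0,-0.24,0]
    - [0,0,-0.27,0]
    - [0,0,-0.27,0]
    - [0,0,-0.27,0]

```text
time: 26.85
tcp_pos: [515.0, -255.5, 22.8]
tool_rot: [0.041, 0.999, -0.0, -0.0]
wrist_force: [-0.4, 0.1, -0.3]
gripper_width: 63.7
finger_force: 33.6
```

Emit:
apply_moves:
  deltas:
    - [0,0,-0.04,0]
    - [0,0,-0.065,0]
    - [0,0,-0.065,0]
    - [0,0,-0.065,0]

```text
time: 27.25
tcp_pos: [515.2, -255.4, 16.9]
tool_rot: [0.04, 0.999, 0.0, 0.0]
wrist_force: [-0.5, -0.5, 4.8]
gripper_width: 63.6
finger_force: 34.2
```

Emit:
apply_moves:
  deltas:
    - [0,0,0,0]
    - [0,0,0,0]
    - [0,0,0,0]
    - [0,0,0,0]
    - [0,0,0,0]
    - [0,0,0.15,0]
    - [0,0,0.4,0]
    - [0,0,0.8,0]
  hand: 1

```text
time: 28.05
tcp_pos: [513.7, -254.6, 96.4]
tool_rot: [0.041, 0.999, 0.001, -0.002]
wrist_force: [0.3, -0.2, 0.1]
gripper_width: 85.6
finger_force: 0.0
```

Emit:
apply_moves:
  deltas:
    - [0,0,0.5,0]
    - [0,0.1,1,0]
    - [0,0.5,1,0]
    - [0,1,1,0]
    - [0,1,1,0]

```text
time: 28.55
tcp_pos: [515.5, -146.3, 197.0]
tool_rot: [0.035, 0.999, 0.003, -0.0]
wrist_force: [1.7, 0.6, -0.7]
gripper_width: 85.4
finger_force: 0.0
```

Emit:
apply_moves:
  deltas:
    - [-0.2,0.4,0.3,0.07]
    - [-0.4,0.8,0.6,0.07]
    - [-0.6,1,0.8,0.07]
    - [-0.6,1,0.8,0.07]

```text
time: 28.95
tcp_pos: [453.7, -51.8, 279.1]
tool_rot: [0.001, 1.0, 0.002, 0.001]
wrist_force: [1.3, -0.4, -0.1]
gripper_width: 85.3
finger_force: 0.0
```

Emit:
apply_moves:
  deltas:
    - [0,0.3,0,0]
    - [0,0.6,0,0]
    - [0,0.6,0,0]
    - [0,0.6,0,0]
    - [0,0.6,0,0]

```text
time: 29.45
tcp_pos: [455.1, 3.2, 276.4]
tool_rot: [0.005, 1.0, -0.0, 0.0]
wrist_force: [-0.7, -0.6, 1.0]
gripper_width: 85.5
finger_force: 0.0
```

```bash
python3 - <<'E'
from h import *
im,m=snap('wrist','w9');b,mb=snap('side','d9');s=robot.sense();print(s['tcp_pos'],s['wrist_force'])
cv2.imwrite('pics/v9.png',np.vstack([im[60:330],cv2.resize(b[130:330,180:500],(640,320))[:320]])[:,:,::-1])
E
```

```text
[455.03507123   3.24565387 276.36323726] [-0.7300736   0.20257432  0.41142509]
```

View pics/v9.png

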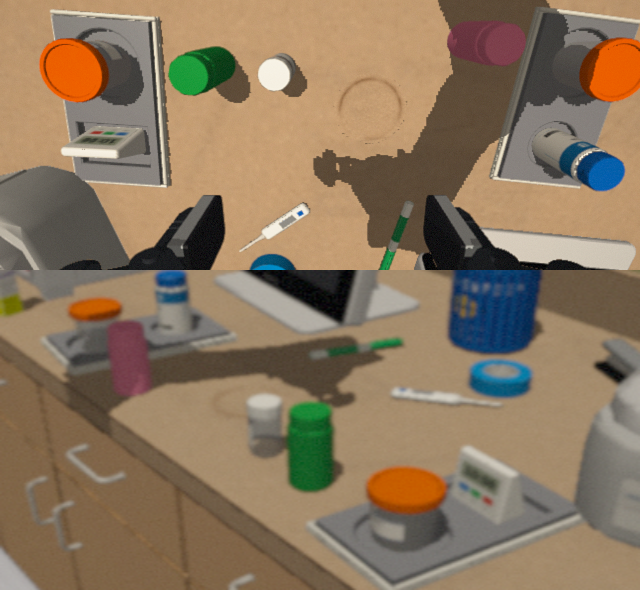

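Both kits are in place and upright: the cup at (75,70) and timer at (105,140) on the left, the cup at (612,70) and bottle at (580,160) on the right. The vial at (275,72) hasn't moved.

```bash
python3 -c "
from rig import robot; print(robot.hand_in())"
```

```text
the job is handed in; nothing more can be done
None
```

Both kits are made up and the job is handed in at about 30 s: a cup and the strip bottle in the dip tray, the other cup and the timer in the timed tray, with the pill vial left where it stood.

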